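Open the control enclosure by its paddle latch

ROBOT

A 6-joint arm with a two-finger parallel gripper is mounted at the origin on the work surface. World frame = base frame: x ahead of the robot, y to its left, z up, the work surface at z = 0. Lengths are in m, angles in rad, forces in N, time in s.
With the tool pointing down it reaches from about 0.3 to 0.775 m from the base axis. Payload 14.6 kg.
Tool frame: the origin (TCP) lies between the finger pads; the fingertips stand 14 mm ahead of it and the grasp point (between the pads) lies 5 mm behind it; z points along the fingers, y is the line along which they close (so a half turn about z gives the same grasp; the last joint's range is limited). The gripper opens to 94 mm and grips with 3 to 60 N. Pads are 16 mm wide; open, the fingers measure 119 mm over their backs; the gripper's body (75 mm by 177 mm) begins 78 mm behind the grasp point.
Start: joints at [-1.25, 0.3, 1.521, -0, 1.321, -0.067], TCP at [0.208, -0.509, 0.195] pointing down, gripper open.
Joint ranges: [-3.03, 3.03], [-0.79, 2.21], [0.23, 2.52], [-1.04, 4.18], [0, 3.07], [-2.55, 2.55]. Speed limits (rad/s): [2.22, 2.22, 2.57, 3.14, 3.14, 3.14].

INTERFACE

Orientations are given as [roll, pitch, yaw] about the fixed x, y, z axes, in that order (R = Rz(yaw) Ry(pitch) Rx(roll)).
In Python, from station import ctrl gives the robot as it stands. The module is installed in compiled form; this text tells all that it offers.
- The arm moves only by the tool move_arm, never from a script. Its argument "targets" is a list of rows, each a list of 7 numbers: the opening, from -1 (shut) to 1 (fully open), then the shift along the tool's x, y, z in units of 50 mm (1.0 is 50 mm), then the turn, a rotation vector about the tool's x, y, z in rad. A call has 1 to 12 rows; each row is the pose to reach, as a shift and turn from the pose commanded when the call began, along the tool's axes at that moment; what a row does not reach only later rows make up. A row lasts 1/10 s, in which the tool goes at most 50 mm and 8.59 degrees, less where a joint would pass 70% of its speed; a pose out of reach is approached as far as the arm can. A call with a gripper value outside its range is refused whole. The fingers move at their own pace and stop on an object; "grip_force" is the grip in N (left out, the last holds). Time passes only in rows, so rows that repeat a pose let the fingers close. It gives the time, the measured TCP pose, the force, the opening and the grip force at its end, in the units of the state.
- ctrl.get_obs(): the state, without advancing time (a new reading comes with each control period).
- ctrl.camera(name): name is "scene" or "top"; returns (picture, depth): 480x640x3 uint8, red, green, blue; 480x640 float32, m along the optical axis (not along the pixel's ray), 0 where there is no reading.
- ctrl.camera_params(name): a dict with "intrinsics" (3x3 intrinsics, pixels), "rvec" (rotation vector, rad) and "tvec" (3), from world to camera coordinates, as OpenCV has them. Camera axes: x right, y down, z forward; pixel columns grow to the right and rows downward; lengths in m; the calibration is good to about 2 mm. A picture is of the moment at which its call begins. camera_params takes no time and is no camera call.
- ctrl.hand_in(): hands the job in; it is judged then, once.
Trained networks look in the newest picture that a camera, given by its name, has taken for a name from the list of things; names that differ only in an ending like _2 or _b are one class to them, and where a whole thing is asked for, a point or a joint stands for the part that bears it (a point fixed in the world has none). Each returns a list of dicts, best first, with "score" (0 to 1); they miss things now and then, are a little off and sometimes report something else, mostly with a low value. They report only what shows in the picture. A call takes as long as a camera call.
- ctrl.cut_out(camera, target): "region" (480x640 bool, what is visible of it) and "point" ([column, row] in pixels, amid what is visible of it).
- ctrl.tip_of(camera, target): "point" ([column, row] in pixels: a listed point, or the origin of a listed thing).
The state is a dict: "time_s": time; "qpos": joint angles; "joint_vel": joint speeds; "tau": joint torques, N m; "ee_pos": TCP position; "eef_rot": TCP orientation; "force": force on the tool from outside, world axes, zero at the start; "moment": the same for the moment, N m; "grip_width": finger opening in m; "grip_force": force on a finger pad.
Only numpy, scipy, OpenCV 4.12 (cv2) and the standard library are available. Lean on these libraries where they do the work, as an engineer would, in place of code of your own. Each camera call takes 0.05 s, during which the arm holds its last target. There are 200 camera calls.

TASK

Open the white control enclosure on the saw table so that its breakers can be reached: lift the paddle handle on the door until the hidden pawl lets go, draw the door away while you hold the paddle up, then swing the door steadily to about square with the enclosure or a little further. Feel your way and force nothing, as the pawl and keeper bend easily; do not fling the door, let the paddle drop back, and leave the other things on the bench and on the enclosure where they are.

Things in the scene. Friction and masses are not known exactly. Their poses are not given: they have to be found in the camera images.
- enclosure: White sheet-steel control enclosure, 270 wide (its y) x 170 deep (its x), top face 260 mm above the bench, fixed down. Origin: centre of the underside, on the bench. -x points out of the front (the door), +y to the hinge edge, -y to the latch edge, z up. Its front looks roughly to world -y.
- door (a joint): Angle of the door, rad: 0 shut, grows as it swings out of the front (clockwise from above), limit 1.92. White slab 18 mm thick, 266 wide, lower edge 26 and upper edge 256 mm above the bench, about 1.1 kg. Its hinge is stiff (about 0.2 N m), so the door stays where it is left.
- door_hinge (a point): Point on the vertical hinge line, at the height of the door's upper edge and half its thickness. Axes turn with the door; shut, they equal the enclosure's (-x out of the outer face, -y along the door to its free edge 262 mm away, z up).
- paddle (a joint): Angle of the paddle handle, rad: 0 level, at rest; grows as its free end (toward the hinge edge) is lifted. A spring returns it: 2 to 5 N at its end (to 9 N if it must twist in the grip). The pawl lets go somewhere between 0.25 and 0.95; some 0.1 further on it meets a rigid lug. Where differs each time (an adjustable keeper, hidden behind the door). With the door open it travels to 1.25 and drops back when let go.
- paddle_grip (a point): Centre of the paddle's flat end: dark steel blade 10 mm thick (along the door's x), 26 high, 50 long, parallel to the door, 36 mm clear of its outer face (this point is 50 mm from the door's mid-plane), 28 mm below the door's top edge at rest. Pinch it from above, one finger in front, one behind. Axes: the door's, turning with the paddle.
- paddle_spindle (a point): Point on the axis about which the paddle turns (the door's x, normal to the door), at the blade's mid-thickness; 80 mm from paddle_grip, 60 mm from the door's free edge. Axes as paddle_grip.
- pawl: Steel pawl hidden behind the door, rigid with the paddle: 50 mm arm toward the free edge, its stud behind the enclosure's keeper. Lifting the paddle lowers the stud out of the keeper; it is clear once the door is 0.1 rad open. It bends if forced: 15 N of lift at the paddle against the lug (beyond the spring), or 25 N of pull at the free edge with the pawl in, is too much. Origin: on the spindle, mid-door.
- wrench: An open-ended wrench, 170 mm, lying on the bench below the swing of the door (bystander).
- square: A try square with a dark wooden stock and a steel blade, lying flat (bystander).
- edgeband: A roll of edge banding, diameter 130 mm, 23 mm high, lying flat (bystander).
- oil: A grey plastic oil bottle, diameter 60 mm, 170 mm tall, standing (bystander).
- offcut: An MDF offcut 120 x 80 x 18 mm, lying flat (bystander).
- tin: A small metal tin, diameter 60 mm, 45 mm tall, standing on top of the enclosure towards its back (bystander).
- knob_star: A black clamping knob, diameter 48 mm, 35 mm high, standing on the bench (bystander).
- block: A wooden block 50 x 120 x 20 mm, lying flat on the bench (bystander).

How it is judged:
By the outcome, as a careful person would: the job done as asked, in the order asked, and still so for the second after the job is handed in, with the robot touching nothing.
It also fails if it takes over 70 s, if anything falls off the work surface, if the arm or the gripper's body presses on something with over 40 N, if the wrist force passes 120 N, or if a joint passes its speed limit or range.

## Working session

There is one attempt and no reset: what is moved stays moved. The work goes in short steps, Python scripts to look and compute and a tool call to move; the robot and the scene stay as the last step left them, time stands still between calls to the robot, and variables do not carry over. Pictures are saved under pics/ and viewed, at most 10 in all, crops included, and the job is handed in when it is done.

Besides the shell and the picture viewer there is one more tool, called after "Call:" in YAML: its name, and indented under it one key for each argument. move_arm: Moves the arm, as the interface text tells. Its arguments: {"type":"object","properties":{"targets":{"type":"array"},"grip_force":{"type":"number"}},"required":["targets"]}

```bash
mkdir -p pics; cat > h.py <<'E'
import numpy as np, cv2
from station import ctrl
from scipy.spatial.transform import Rotation as R
def P(c):
    p=ctrl.camera_params(c);return np.array(p["intrinsics"]),R.from_rotvec(np.ravel(p["rvec"])).as_matrix(),np.ravel(p["tvec"])
def ray(c,uv,z=None,depth=None):
    K,Rm,t=P(c);d=np.linalg.solve(K,[uv[0],uv[1],1.])
    o=-Rm.T@t;w=Rm.T@d
    s=depth if depth is not None else (z-o[2])/w[2]
    return o+s*w
E
python3 - <<'E'
from h import *
np.set_printoptions(precision=4,suppress=True)
for c in("scene","top"):
    im,d=ctrl.camera(c);cv2.imwrite(f"pics/{c}0.png",im[:,:,::-1]);np.save(c,d)
    K,Rm,t=P(c);print(c,-Rm.T@t)
    for n in("enclosure","door_hinge","paddle_grip","paddle_spindle"):
        for r in ctrl.tip_of(c,n)[:2]:
            z={"enclosure":0,"door_hinge":.256,"paddle_grip":.228,"paddle_spindle":.228}[n]
            u=np.round(r["point"]).astype(int)
            print(n,r["score"],r["point"],ray(c,r["point"],z), ray(c,r["point"],depth=d[min(u[1],479),min(u[0],639)]))
print(ctrl.get_obs())
E
```

```text
scene [ 1.2221 -0.1799  0.898 ]
door_hinge 0.88 [428.1, 171.4] [0.4511 0.1867 0.256 ] [0.1444 0.3325 0.0006]
paddle_grip 0.63 [423.2, 227.9] [0.5748 0.1395 0.228 ] [0.586  0.1339 0.2396]
paddle_spindle 0.69 [438.4, 258.5] [0.6521 0.1409 0.228 ] [0.6621 0.1352 0.2398]
top [ 0.4057 -0.0696  1.3047]
door_hinge 0.66 [183.6, 263.8] [0.4473 0.1788 0.256 ] [0.4482 0.1843 0.2328]
paddle_grip 0.81 [210.4, 197.7] [0.5776 0.1389 0.228 ] [0.5754 0.1362 0.2418]
paddle_spindle 0.59 [215.1, 154.8] [0.6627 0.133  0.228 ] [0.6592 0.1302 0.2424]
{'time_s': 0.5, 'qpos': array([-1.2496,  0.3   ,  1.521 , -0.    ,  1.3207, -0.0666]), 'joint_vel': array([ 0.0002,  0.0007,  0.0008, -0.0002,  0.0014,  0.0004]), 'tau': array([ -0.001 , -53.135 , -35.2741,   0.0708,   0.0214,  -0.    ]), 'ee_pos': array([ 0.208 , -0.5091,  0.1953]), 'eef_rot': array([-3.1415,  0.    ,  0.3878]), 'force': array([-0.6376, -0.3772, -0.551 ]), 'moment': array([ 0.0143, -0.0187, -0.0314]), 'grip_force': 0.0, 'grip_width': 0.09395261638390882}
```

View pics/scene0.png

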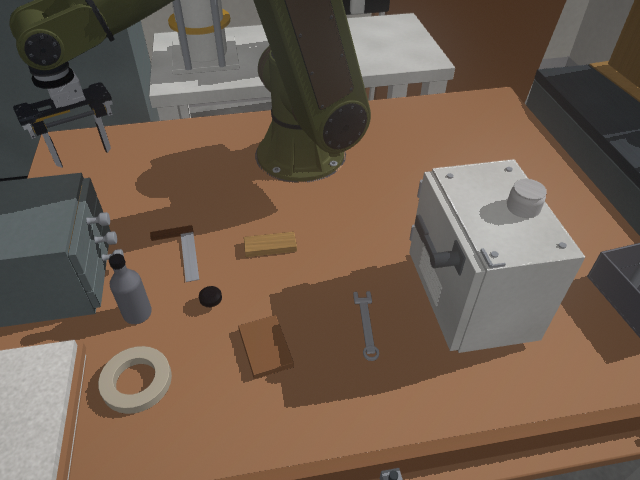

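View pics/top0.png

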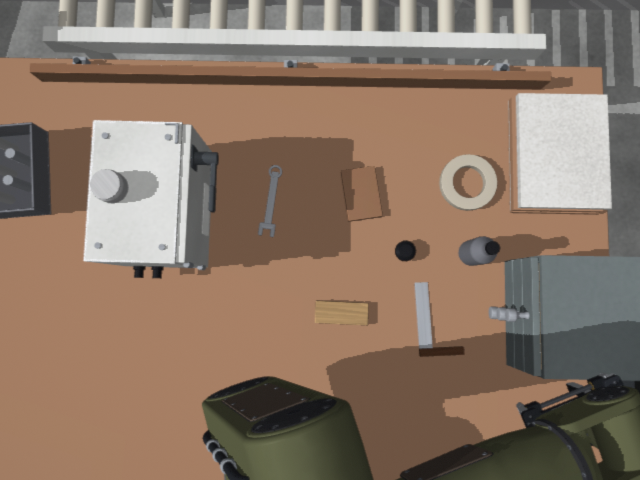

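```bash
python3 - <<'E'
from h import *
np.set_printoptions(precision=4,suppress=True)
def cloud(c):
    d=np.load(c+".npy");K,Rm,t=P(c);v,u=np.mgrid[:480,:640]
    p=np.stack([u,v,np.ones_like(u)],-1)@np.linalg.inv(K).T*d[...,None]
    q=(p-t)@Rm; return q[d>0]
for c in("top","scene"):
    q=cloud(c)
    m=(q[:,2]>.245)&(q[:,2]<.275)&(q[:,0]>.4)&(q[:,1]>.1)&(q[:,0]<.85)&(q[:,1]<.45)
    a=q[m];r=cv2.minAreaRect(a[:,:2].astype(np.float32));print(c,"top rect",r,np.median(a[:,2]),cv2.boxPoints(r).tolist())
    for lo,hi in((.245,.257),(.2575,.275)):
        s=a[(a[:,2]>lo)&(a[:,2]<hi)];
        r=cv2.minAreaRect(s[:,:2].astype(np.float32));print(lo,len(s),r)
    b=q[(q[:,2]>.215)&(q[:,2]<.25)&(q[:,0]>.45)&(q[:,0]<.75)&(q[:,1]>.09)&(q[:,1]<.2)]
    t=b[(b[:,2]>.234)&(b[:,2]<.247)]
    r=cv2.minAreaRect(t[:,:2].astype(np.float32));print("blade",len(t),r,np.median(t[:,2]),cv2.boxPoints(r).tolist())
    for x in np.arange(.53,.7,.01):
        s=t[abs(t[:,0]-x)<.005]
        if len(s):print("%.2f n%d y %.4f..%.4f z %.4f"%(x,len(s),s[:,1].min(),s[:,1].max(),np.median(s[:,2])))
    f=q[(q[:,2]>.05)&(q[:,2]<.2)&(q[:,0]>.47)&(q[:,0]<.7)&(q[:,1]>.15)&(q[:,1]<.24)]
    if len(f)>50:
        for x in np.arange(.47,.7,.03):
            s=f[abs(f[:,0]-x)<.01]
            if len(s):print("face %.2f n%d med y %.4f"%(x,len(s),np.median(s[:,1])))
E
```

```text
top top rect ((0.5839702486991882, 0.2484116554260254), (0.23569037020206451, 0.27097997069358826), 89.57827758789062) 0.2596647049509773 [[0.4476165473461151, 0.13156691193580627], [0.718589186668396, 0.12957239151000977], [0.720323920249939, 0.3652563989162445], [0.44935131072998047, 0.367250919342041]]
0.245 1967 ((0.5837801694869995, 0.24841445684432983), (0.23569031059741974, 0.27059850096702576), 89.57717895507812)
0.2575 10818 ((0.5839083790779114, 0.270418643951416), (0.18962153792381287, 0.2704414129257202), 89.64948272705078)
blade 693 ((0.5823017954826355, 0.15300379693508148), (0.04921194911003113, 0.26270419359207153), 89.5905532836914) 0.2390775744041528 [[0.45077723264694214, 0.1293371021747589], [0.713474690914154, 0.1274597942829132], [0.7138263583183289, 0.17667049169540405], [0.45112890005111694, 0.17854779958724976]]
0.53 n8 y 0.1763..0.1778 z 0.2415
0.54 n7 y 0.1765..0.1776 z 0.2380
0.55 n19 y 0.1311..0.1774 z 0.2405
0.56 n35 y 0.1300..0.1770 z 0.2400
0.57 n40 y 0.1300..0.1776 z 0.2404
0.58 n38 y 0.1300..0.1775 z 0.2399
0.59 n40 y 0.1299..0.1774 z 0.2396
0.60 n28
[... 1537 characters left out ...]
1296..0.1773 z 0.2399
0.57 n34 y 0.1298..0.1775 z 0.2406
0.58 n36 y 0.1300..0.1772 z 0.2407
0.59 n43 y 0.1293..0.1774 z 0.2401
0.60 n46 y 0.1292..0.1770 z 0.2388
0.61 n41 y 0.1295..0.1769 z 0.2368
0.62 n33 y 0.1296..0.1767 z 0.2372
0.63 n32 y 0.1297..0.1760 z 0.2362
0.64 n39 y 0.1301..0.1728 z 0.2361
0.65 n79 y 0.1275..0.1720 z 0.2402
0.66 n160 y 0.1269..0.1729 z 0.2398
0.67 n61 y 0.1285..0.1726 z 0.2368
0.68 n27 y 0.1705..0.1762 z 0.2404
0.69 n18 y 0.1742..0.1765 z 0.2399
face 0.47 n76 med y 0.1772
face 0.50 n152 med y 0.1772
face 0.53 n177 med y 0.1759
face 0.56 n177 med y 0.1755
face 0.59 n192 med y 0.1754
face 0.62 n235 med y 0.1755
face 0.65 n307 med y 0.1759
face 0.68 n328 med y 0.1756
```

Call:
move_arm:
  targets:
    - [0,0,0,-1,0,0,0]
    - [0,0,0,-2,0,0,0]
    - [0,0.6,-0.45,-3,0,0,-0.14]
    - [0,1.2,-0.9,-3,0,0,-0.28]
    - [0,1.8,-1.4,-3,0,0,-0.42]
    - [0,2.4,-1.9,-3,0,0,-0.56]
    - [0,3.0,-2.3,-3,0,0,-0.7]
    - [0,3.6,-2.8,-3,0,0,-0.84]
    - [0,4.2,-3.3,-3,0,0,-0.98]
    - [0,4.8,-3.8,-3,0,0,-1.12]
    - [0,5.4,-4.2,-3,0,0,-1.26]
    - [0,6.0,-4.7,-3,0,0,-1.4]

```text
time_s: 1.7
ee_pos: [0.3974, -0.1769, 0.3455]
eef_rot: [3.141, 0.0, 1.793]
force: [0.0, 0.4, -0.5]
grip_width: 0.0468
grip_force: 0.0
```

```bash
cat >> h.py <<'E'
SP=np.array([.6565,.1352,.228]);H=np.array([.4545,.1860]);A0=-.0065
def pose(th,door):
    "TCP pose holding the paddle at th, door angle door"
    Y=np.pi+A0
    Rd=R.from_euler('z',-door)
    R0=R.from_euler('xyz',[np.pi,0,Y]); Rt=R0*R.from_rotvec([0,th,0])
    s0=np.array([*H,0])+R.from_euler('z',A0).apply([.202,-.050,.228])
    g=s0+R0.apply(R.from_rotvec([0,th,0]).apply([.080,0,0]))
    tcp=g+Rt.apply([0,0,.005])
    h=np.array([*H,0]);return h+Rd.apply(tcp-h),Rd*Rt
def rel(p0,R0,p,Rt):
    return np.r_[R0.inv().apply(p-p0)/.05,(R0.inv()*Rt).as_rotvec()]
def cur():
    o=ctrl.get_obs();return o["ee_pos"],R.from_euler('xyz',o["eef_rot"]),o
E
python3 - <<'E'
from h import *
np.set_printoptions(precision=3,suppress=True)
p,r,o=cur();print(o["time_s"],p,o["eef_rot"],o["qpos"])
t,Rt=pose(0,0);print(t,Rt.as_euler('xyz'));t=t+[0,0,.067];print(rel(p,r,t,Rt))
E
```

```text
1.7 [ 0.397 -0.177  0.345] [3.141 0.    1.793] [-0.503 -0.037  1.559 -0.     1.619 -0.726]
[0.576 0.135 0.223] [3.142 0.    3.135]
[ 5.299  4.865  1.109  0.     0.    -1.342]
```

Call:
move_arm:
  targets:
    - [-0.15,0.5,0.5,0,0,0,-0.14]
    - [-0.15,1.05,1.0,0,0,0,-0.28]
    - [-0.15,1.6,1.5,0,0,0,-0.42]
    - [-0.15,2.15,2.0,0,0,0,-0.56]
    - [-0.15,2.7,2.5,0,0,0,-0.7]
    - [-0.15,3.25,3.0,0,0,0,-0.84]
    - [-0.15,3.8,3.5,0,0,0,-0.98]
    - [-0.15,4.35,4.0,0,0,0,-1.12]
    - [-0.15,4.9,4.5,0.2,0,0,-1.26]
    - [-0.15,5.3,4.86,0.5,0,0,-1.34]
    - [-0.15,5.3,4.86,0.8,0,0,-1.34]
    - [-0.15,5.3,4.86,0.8,0,0,-1.34]

```text
time_s: 2.9
ee_pos: [0.5766, 0.1334, 0.303]
eef_rot: [-3.141, -0.004, 3.129]
force: [-0.4, -0.0, 0.2]
grip_width: 0.0401
grip_force: 0.0
```

```bash
python3 - <<'E'
from h import *
np.set_printoptions(precision=4,suppress=True)
p,r,o=cur();print(o["time_s"],p,o["eef_rot"],o["qpos"],o["force"])
t,Rt=pose(0,0);print(rel(p,r,t,Rt))
for c in("scene","top"):
    im,d=ctrl.camera(c)
    x=(330,130,560,330) if c=="scene" else (130,80,300,260)
    cv2.imwrite(f"pics/{c}1.png",cv2.resize(im[x[1]:x[3],x[0]:x[2],::-1],None,fx=2.5,fy=2.5))
E
```

```text
2.9 [0.5766 0.1334 0.303 ] [-3.1409 -0.0039  3.1287] [ 0.1655  0.3463  1.2147 -0.      1.5846 -1.3924] [-0.3767 -0.0084  0.2187]
[ 0.0034  0.0367  1.5998 -0.0007 -0.0039 -0.0064]
```

View pics/scene1.png

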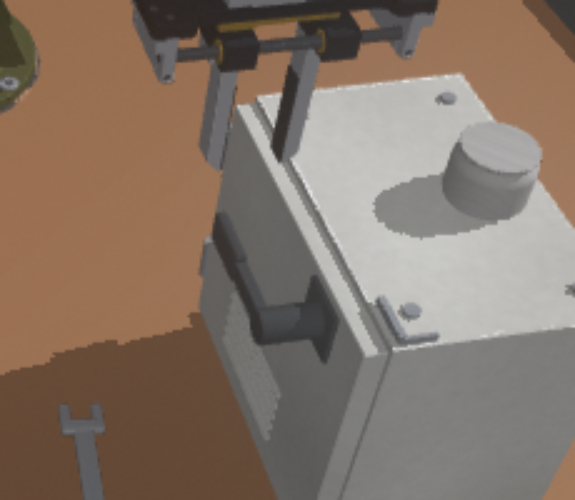

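The crop shows the fingers (215,160) and (290,155) straddling the blade (230,240), well above it and in line with it.

Call:
move_arm:
  targets:
    - [-0.15,0,0.03,0.3,0,0,0]
    - [-0.15,0,0.03,0.6,0,0,0]
    - [-0.15,0,0.03,0.9,0,0,0]
    - [-0.15,0,0.03,1.2,0,0,0]
    - [-0.15,0,0.03,1.4,0,0,0]
    - [-0.15,0,0.03,1.6,0,0,0]
    - [-0.15,0,0.03,1.6,0,0,0]
    - [-0.15,0,0.03,1.6,0,0,0]

```text
time_s: 3.8
ee_pos: [0.5773, 0.1343, 0.226]
eef_rot: [3.141, 0.001, 3.128]
force: [-0.9, -0.7, -0.6]
grip_width: 0.04
grip_force: 0.0
```

```bash
python3 - <<'E'
from h import *
np.set_printoptions(precision=4,suppress=True)
p,r,o=cur();print(o["time_s"],p,o["eef_rot"],o["force"],o["moment"])
t,Rt=pose(0,0);print(rel(p,r,t,Rt))
E
```

```text
3.8 [0.5773 0.1343 0.226 ] [3.1415 0.0007 3.1276] [-0.942  -0.7388 -0.6328] [ 0.0701 -0.191   0.0214]
[ 0.0225  0.0169  0.0602  0.0001  0.0007 -0.0075]
```

Call:
move_arm:
  targets:
    - [-0.15,0.02,0.02,0.05,0,0,-0.007]
    - [-0.6,0.02,0.02,0.05,0,0,-0.007]
    - [-0.8,0.02,0.02,0.05,0,0,-0.007]
    - [-1,0.02,0.02,0.05,0,0,-0.007]
    - [-1,0.02,0.02,0.05,0,0,-0.007]
    - [-1,0.02,0.02,0.05,0,0,-0.007]
    - [-1,0.02,0.02,0.05,0,0,-0.007]
  grip_force: 20

```text
time_s: 4.5
ee_pos: [0.5761, 0.1347, 0.2229]
eef_rot: [-3.14, -0.0, 3.134]
force: [0.7, -5.1, 1.1]
grip_width: 0.01
grip_force: 20.0
```

```bash
python3 - <<'E'
from h import *
np.set_printoptions(precision=4,suppress=True)
p,r,o=cur();print(o["time_s"],p,o["eef_rot"],o["force"],o["moment"],o["grip_width"])
p0,R0=pose(0,0);print(rel(p,r,p0,R0))
for a in(.05,.1,.15,.2,.25):print(a,rel(p0,R0,*pose(a,0)))
E
```

```text
4.5 [0.5761 0.1347 0.2229] [-3.1402 -0.0001  3.1343] [ 0.6974 -5.0683  1.0957] [-0.9377  0.0775  0.0122] 0.010010920145793634
[-0.0007  0.0111 -0.002  -0.0014 -0.0001 -0.0008]
0.05 [ 0.003   0.     -0.0801  0.      0.05   -0.    ]
0.1 [ 0.002  -0.     -0.1602  0.      0.1     0.    ]
0.15 [-0.003   0.     -0.2402  0.      0.15   -0.    ]
0.2 [-0.012  -0.     -0.3199 -0.      0.2    -0.    ]
0.25 [-0.025  0.    -0.399  0.     0.25  -0.   ]
```

Call:
move_arm:
  targets:
    - [-1,0,-0.01,-0.04,0,0.025,0]
    - [-1,0,-0.02,-0.08,0,0.05,0]
    - [-1,0,-0.02,-0.12,0,0.075,0]
    - [-1,0,-0.02,-0.16,0,0.1,0]
    - [-1,0,-0.02,-0.2,0,0.125,0]
    - [-1,0,-0.02,-0.24,0,0.15,0]
    - [-1,-0.01,-0.02,-0.28,0,0.175,0]
    - [-1,-0.01,-0.02,-0.32,0,0.2,0]
    - [-1,-0.01,-0.02,-0.32,0,0.2,0]
    - [-1,-0.01,-0.02,-0.32,0,0.2,0]

```text
time_s: 5.5
ee_pos: [0.5766, 0.1345, 0.2385]
eef_rot: [-3.142, -0.2, 3.135]
force: [0.7, -0.4, -2.5]
grip_width: 0.0095
grip_force: 20.0
```

```bash
cat > s.py <<'E'
from h import *
np.set_printoptions(precision=4,suppress=True)
p,r,o=cur();print(o["time_s"],p,o["eef_rot"],o["force"],o["moment"],o["qpos"])
R0=R.from_euler('xyz',[np.pi,0,np.pi+A0]);w=(R0.inv()*r).as_rotvec();print("tool rotvec from rest",w,"force in tool",r.inv().apply(o["force"]))
E
python3 s.py
```

```text
5.5 [0.5766 0.1345 0.2385] [-3.1415 -0.1998  3.1347] [ 0.7222 -0.3728 -2.521 ] [ 0.0824 -0.383  -0.0111] [ 0.1523  0.4994  1.1591  0.0316  1.6803 -1.4113]
tool rotvec from rest [0.     0.1998 0.0004] force in tool [-1.2107 -0.3676  2.327 ]
```

Call:
move_arm:
  targets:
    - [-1,0,0,-0.04,0,0.025,0]
    - [-1,0,0,-0.08,0,0.05,0]
    - [-1,0,0,-0.08,0,0.05,0]
    - [-1,0,-0.03,-0.08,0,0.05,0]
    - [-1,0,-0.06,-0.08,0,0.05,0]
    - [-1,0,-0.06,-0.08,0,0.05,0]

```text
time_s: 6.1
ee_pos: [0.5771, 0.1332, 0.2427]
eef_rot: [3.138, -0.249, 3.137]
force: [-0.7, 12.1, -3.9]
grip_width: 0.0102
grip_force: 20.0
```

```bash
python3 s.py
```

```text
6.1 [0.5771 0.1332 0.2427] [ 3.1382 -0.2489  3.137 ] [-0.6817 12.1098 -3.9215] [ 2.3623 -0.3089 -0.6715] [ 0.1459  0.5316  1.1092  0.041   1.7463 -1.4177]
tool rotvec from rest [-0.0032  0.2489 -0.0015] force in tool [-0.2511 12.0928  4.0239]
```

Call:
move_arm:
  targets:
    - [-1,0,0.03,0,0,0,0]
    - [-1,0,0.06,-0.04,0,0.025,0]
    - [-1,0,0.06,-0.08,0,0.05,0]
    - [-1,0,0.06,-0.08,0,0.05,0]
    - [-1,0,0.03,-0.08,0,0.05,0]
    - [-1,0,0,-0.08,0,0.05,0]
    - [-1,0,0,-0.08,0,0.05,0]

```text
time_s: 6.8
ee_pos: [0.5776, 0.1319, 0.2468]
eef_rot: [3.141, -0.3, 3.136]
force: [-8.0, 3.7, -0.5]
grip_width: 0.0096
grip_force: 20.1
```

```bash
python3 s.py; python3 - <<'E'
from h import *
np.set_printoptions(precision=3,suppress=True)
b=pose(.3,.022)
for th,d in[(.31,.022),(.32,.03),(.32,.045),(.32,.06),(.32,.075),(.32,.09),(.32,.105),(.32,.12),(.32,.14)]:print(d,rel(*b,*pose(th,d)))
E
```

```text
6.8 [0.5776 0.1319 0.2468] [ 3.1406 -0.3004  3.1356] [-7.9968  3.6522 -0.495 ] [ 0.7659  1.1732 -0.4517] [ 0.1416  0.5668  1.0559  0.0459  1.8158 -1.4186]
tool rotvec from rest [-0.0009  0.3004 -0.0004] force in tool [7.5129 3.6014 2.8491]
0.022 [ 0.001 -0.    -0.016  0.     0.01  -0.   ]
0.03 [ 0.009 -0.02  -0.03  -0.002  0.02   0.008]
0.045 [ 0.024 -0.057 -0.025 -0.007  0.02   0.022]
0.06 [ 0.04  -0.094 -0.02  -0.012  0.02   0.036]
0.075 [ 0.056 -0.13  -0.015 -0.016  0.02   0.05 ]
0.09 [ 0.072 -0.167 -0.01  -0.021  0.02   0.065]
0.105 [ 0.089 -0.203 -0.005 -0.025  0.02   0.079]
0.12 [ 0.107 -0.239  0.    -0.03   0.02   0.093]
0.14 [ 0.131 -0.286  0.008 -0.036  0.02   0.112]
```

Call:
move_arm:
  targets:
    - [-1,0.02,0,-0.016,-0.006,0.01,0.02]
    - [-1,0.03,-0.02,-0.03,-0.008,0.02,0.028]
    - [-1,0.044,-0.057,-0.025,-0.013,0.02,0.043]
    - [-1,0.06,-0.094,-0.02,-0.018,0.02,0.057]
    - [-1,0.06,-0.094,-0.02,-0.018,0.02,0.057]

```text
time_s: 7.3
ee_pos: [0.5754, 0.1265, 0.2486]
eef_rot: [-3.141, -0.32, 3.074]
force: [-4.6, 1.5, -1.8]
grip_width: 0.0096
grip_force: 20.0
```

```bash
cat >> s.py <<'E'
from scipy.optimize import minimize
f=minimize(lambda v:((p-pose(*v)[0])**2).sum()*1e4+((pose(*v)[1].inv()*r).magnitude())**2,[.3,.1]).x
print("th,door",f,"rel to model",rel(*pose(*f),p,r))
E
python3 s.py
```

```text
7.3 [0.5754 0.1265 0.2486] [-3.1414 -0.3205  3.0738] [-4.6085  1.4812 -1.7763] [ 0.3089  0.5934 -0.1114] [ 0.1254  0.5692  1.0521  0.0625  1.8346 -1.3709]
tool rotvec from rest [-0.0097  0.3204  0.0607] force in tool [3.8996 1.1661 3.1656]
th,door [0.3237 0.0692] rel to model [-0.0102 -0.0041 -0.0007  0.0026 -0.0033 -0.0075]
```

```bash
python3 - <<'E'
from h import *
np.set_printoptions(precision=3,suppress=True)
b=pose(.32,.06)
for d in np.linspace(.0325,.39,12):print(rel(*b,*pose(.32,.06+d)))
E
```

```text
[ 0.032 -0.08   0.011 -0.01   0.     0.031]
[ 0.067 -0.16   0.022 -0.02  -0.     0.062]
[ 0.104 -0.238  0.034 -0.031  0.     0.093]
[ 0.143 -0.314  0.047 -0.041  0.     0.123]
[ 0.185 -0.39   0.061 -0.051  0.     0.154]
[ 0.229 -0.463  0.076 -0.061 -0.     0.185]
[ 0.275 -0.536  0.091 -0.072 -0.     0.216]
[ 0.323 -0.606  0.107 -0.082 -0.     0.247]
[ 0.374 -0.675  0.124 -0.092 -0.     0.278]
[ 0.427 -0.743  0.141 -0.102 -0.     0.309]
[ 0.482 -0.808  0.16  -0.112 -0.     0.339]
[ 0.538 -0.871  0.178 -0.123 -0.     0.37 ]
```

Call:
move_arm:
  targets:
    - [-1,0.037,-0.08,0.011,-0.01,0,0.031]
    - [-1,0.077,-0.16,0.022,-0.02,0,0.062]
    - [-1,0.114,-0.238,0.034,-0.031,0,0.093]
    - [-1,0.153,-0.314,0.047,-0.041,0,0.123]
    - [-1,0.195,-0.39,0.061,-0.051,0,0.154]
    - [-1,0.239,-0.463,0.076,-0.061,0,0.185]
    - [-1,0.285,-0.536,0.091,-0.072,0,0.216]
    - [-1,0.333,-0.606,0.107,-0.082,0,0.247]
    - [-1,0.384,-0.675,0.124,-0.092,0,0.278]
    - [-1,0.437,-0.743,0.141,-0.102,0,0.309]
    - [-1,0.492,-0.808,0.16,-0.112,0,0.339]
    - [-1,0.548,-0.871,0.178,-0.123,0,0.37]

```text
time_s: 8.5
ee_pos: [0.544, 0.0848, 0.2486]
eef_rot: [-3.142, -0.32, 2.682]
force: [4.4, -1.6, -5.4]
grip_width: 0.0098
grip_force: 20.0
```

```bash
python3 s.py
```

```text
8.5 [0.544  0.0848 0.2486] [-3.1415 -0.3196  2.6823] [ 4.3865 -1.615  -5.3884] [-0.3092 -1.0116 -0.0356] [ 0.0147  0.4464  1.232   0.1461  1.7478 -1.0917]
tool rotvec from rest [-0.0723  0.3141  0.4489] force in tool [-6.1055  0.4971  3.6551]
th,door [0.325  0.4586] rel to model [-0.0154 -0.0061 -0.0011  0.0019 -0.0054 -0.0055]
```

Call:
move_arm:
  targets:
    - [-1,0.022,-0.08,0.011,-0.01,0,0.031]
    - [-1,0.057,-0.16,0.022,-0.02,0,0.062]
    - [-1,0.094,-0.238,0.034,-0.031,0,0.093]
    - [-1,0.133,-0.314,0.047,-0.041,0,0.123]
    - [-1,0.175,-0.39,0.061,-0.051,0,0.154]
    - [-1,0.219,-0.463,0.076,-0.061,0,0.185]
    - [-1,0.265,-0.536,0.091,-0.072,0,0.216]
    - [-1,0.313,-0.606,0.107,-0.082,0,0.247]
    - [-1,0.364,-0.675,0.124,-0.092,0,0.278]
    - [-1,0.417,-0.743,0.141,-0.102,0,0.309]
    - [-1,0.472,-0.808,0.16,-0.112,0,0.339]
    - [-1,0.528,-0.871,0.178,-0.123,0,0.37]

```text
time_s: 9.7
ee_pos: [0.4996, 0.0581, 0.2484]
eef_rot: [3.141, -0.32, 2.293]
force: [2.5, -1.9, -5.1]
grip_width: 0.0099
grip_force: 20.0
```

```bash
python3 s.py
```

```text
9.7 [0.4996 0.0581 0.2484] [ 3.1413 -0.3199  2.2925] [ 2.5447 -1.8586 -5.11  ] [-0.4358 -0.6998  0.0745] [-0.0803  0.291   1.442   0.2212  1.6404 -0.8123]
tool rotvec from rest [-0.135   0.3006  0.8352] force in tool [-4.5273  0.681   3.8835]
th,door [0.3243 0.8435] rel to model [-0.0256 -0.01   -0.0017 -0.     -0.0044 -0.0009]
```

Call:
move_arm:
  targets:
    - [-1,0.027,-0.08,0.011,-0.01,0,0.031]
    - [-1,0.057,-0.16,0.022,-0.02,0,0.062]
    - [-1,0.094,-0.238,0.034,-0.031,0,0.093]
    - [-1,0.133,-0.314,0.047,-0.041,0,0.123]
    - [-1,0.175,-0.39,0.061,-0.051,0,0.154]
    - [-1,0.219,-0.463,0.076,-0.061,0,0.185]
    - [-1,0.265,-0.536,0.091,-0.072,0,0.216]
    - [-1,0.313,-0.606,0.107,-0.082,0,0.247]
    - [-1,0.364,-0.675,0.124,-0.092,0,0.278]
    - [-1,0.417,-0.743,0.141,-0.102,0,0.309]
    - [-1,0.472,-0.808,0.16,-0.112,0,0.339]
    - [-1,0.528,-0.871,0.178,-0.123,0,0.37]

```text
time_s: 10.9
ee_pos: [0.4484, 0.0502, 0.2482]
eef_rot: [3.141, -0.32, 1.903]
force: [0.6, -4.8, -5.0]
grip_width: 0.0098
grip_force: 20.0
```

```bash
python3 s.py
```

```text
10.9 [0.4484 0.0502 0.2482] [ 3.1411 -0.3199  1.9027] [ 0.6309 -4.7842 -4.9879] [-1.2258 -0.3445  0.0933] [-0.1463  0.109   1.6599  0.2835  1.5255 -0.5129]
tool rotvec from rest [-0.1974  0.2779  1.2214] force in tool [-6.0573 -0.9638  3.2474]
th,door [0.3232 1.2271] rel to model [-0.0332 -0.0128 -0.0022 -0.0021 -0.0033  0.005 ]
```

Call:
move_arm:
  targets:
    - [-1,0.022,-0.08,0.011,-0.01,0,0.031]
    - [-1,0.047,-0.16,0.022,-0.02,0,0.062]
    - [-1,0.084,-0.238,0.034,-0.031,0,0.093]
    - [-1,0.123,-0.314,0.047,-0.041,0,0.123]
    - [-1,0.165,-0.39,0.061,-0.051,0,0.154]
    - [-1,0.209,-0.463,0.076,-0.061,0,0.185]
    - [-1,0.255,-0.536,0.091,-0.072,0,0.216]
    - [-1,0.303,-0.606,0.107,-0.082,0,0.247]
    - [-1,0.354,-0.675,0.124,-0.092,0,0.278]
    - [-1,0.407,-0.743,0.141,-0.102,0,0.309]
    - [-1,0.462,-0.808,0.16,-0.112,0,0.339]
    - [-1,0.518,-0.871,0.178,-0.123,0,0.37]

```text
time_s: 12.1
ee_pos: [0.3982, 0.0619, 0.2479]
eef_rot: [3.141, -0.32, 1.513]
force: [-1.4, -2.1, -4.4]
grip_width: 0.0101
grip_force: 20.1
```

```bash
python3 s.py; python3 - <<'E'
from h import *
np.set_printoptions(precision=3,suppress=True)
for a in(.27,.22,.17,.12,.07,.02,0):print(rel(*pose(.32,1.6),*pose(a,1.6)))
E
```

```text
12.1 [0.3982 0.0619 0.2479] [ 3.141  -0.3201  1.5129] [-1.3815 -2.1347 -4.3865] [-0.7888  0.0645  0.1566] [-0.1599 -0.0902  1.8618  0.3227  1.4117 -0.1602]
tool rotvec from rest [-0.2599  0.246   1.6071] force in tool [-3.4791 -1.2576  3.4672]
th,door [0.3197 1.6081] rel to model [-0.0413 -0.0158 -0.0026 -0.005   0.0004  0.0134]
[-0.007 -0.     0.08  -0.    -0.05   0.   ]
[-0.018 -0.     0.159 -0.    -0.1    0.   ]
[-0.033  0.     0.238 -0.    -0.15   0.   ]
[-0.052  0.     0.316  0.    -0.2    0.   ]
[-0.074 -0.     0.393 -0.    -0.25   0.   ]
[-0.101  0.     0.468  0.    -0.3    0.   ]
[-0.113 -0.     0.498  0.    -0.32   0.   ]
```

Call:
move_arm:
  targets:
    - [-1,0,0,0,0,0,0]
    - [-1,-0.007,0,0.08,0,-0.05,0]
    - [-1,-0.018,0,0.159,0,-0.1,0]
    - [-1,-0.033,0,0.238,0,-0.15,0]
    - [-1,-0.052,0,0.316,0,-0.2,0]
    - [-1,-0.074,0,0.393,0,-0.25,0]
    - [-1,-0.101,0,0.468,0,-0.3,0]
    - [-1,-0.113,0,0.498,0,-0.32,0]
    - [-1,-0.113,0,0.498,0,-0.32,0]

```text
time_s: 13.0
ee_pos: [0.3986, 0.0642, 0.2228]
eef_rot: [3.142, 0.001, 1.516]
force: [-5.7, -7.1, 2.6]
grip_width: 0.0097
grip_force: 20.0
```

```bash
python3 s.py
```

```text
13.0 [0.3986 0.0642 0.2228] [3.1415 0.0012 1.5163] [-5.6878 -7.1194  2.5698] [-1.4783  0.9303  0.1191] [ 0.0697 -0.0577  1.8569 -0.0012  1.3424  0.1245]
tool rotvec from rest [ 0.0009 -0.0009  1.6188] force in tool [-7.4215 -5.2916 -2.5617]
th,door [-0.0042  1.6056] rel to model [-0.0395 -0.016  -0.0024 -0.      0.0031  0.0132]
```

Call:
move_arm:
  targets:
    - [-1,-0.03,-0.02,-0.01,0,0,0]
    - [-1,-0.03,-0.02,-0.01,0,0,0]
    - [-0.5,-0.03,-0.02,-0.01,0,0,0]
    - [-0.15,-0.03,-0.02,-0.01,0,0,0]
    - [-0.15,-0.03,-0.02,-0.01,0,0,0]
    - [-0.15,-0.03,-0.02,-0.01,0,0,0]
    - [-0.15,-0.03,-0.02,-0.01,0,0,0]

```text
time_s: 13.7
ee_pos: [0.3978, 0.063, 0.2231]
eef_rot: [3.141, -0.001, 1.515]
force: [0.4, -0.8, 0.3]
grip_width: 0.0398
grip_force: 0.0
```

Call:
move_arm:
  targets:
    - [-0.15,0,0,-0.2,0,0,0]
    - [-0.15,0,0,-0.5,0,0,0]
    - [-0.15,0,0,-0.9,0,0,0]
    - [-0.15,0,0,-1.3,0,0,0]
    - [-0.15,0,0,-1.8,0,0,0]
    - [-0.15,0,0,-2.3,0,0,0]
    - [-0.15,0,0,-2.6,0,0,0]
    - [-0.15,0,0,-2.6,0,0,0]

```text
time_s: 14.5
ee_pos: [0.3981, 0.063, 0.3554]
eef_rot: [3.137, -0.001, 1.515]
force: [0.2, 0.6, -0.5]
grip_width: 0.04
grip_force: 0.0
```

```bash
python3 s.py; python3 - <<'E'
from h import *
a,d=ctrl.camera("scene");b,_=ctrl.camera("top")
cv2.imwrite("pics/end.png",np.hstack([cv2.resize(i[:,:,::-1],(400,300),interpolation=cv2.INTER_AREA) for i in(a,b)]))
for n,z in(("paddle_grip",.228),("paddle_spindle",.228)):
  for c in("scene","top"):print(n,c,[(r["score"],ray(c,r["point"],z).round(3)) for r in ctrl.tip_of(c,n)[:1]])
E
```

```text
14.5 [0.3981 0.063  0.3554] [ 3.137  -0.0011  1.5154] [ 0.1771  0.6018 -0.509 ] [ 0.0447 -0.0511 -0.0059] [ 0.0655 -0.1164  1.6104  0.0006  1.6429  0.121 ]
tool rotvec from rest [-0.0045 -0.0028  1.6197] force in tool [0.6101 0.1412 0.5103]
th,door [1.1051 1.6939] rel to model [ 1.3291  0.1992  0.0555  0.0369 -1.1033 -0.069 ]
paddle_grip scene [(0.79, array([0.394, 0.065, 0.228]))]
paddle_grip top []
paddle_spindle scene [(0.62, array([ 0.404, -0.007,  0.228]))]
paddle_spindle top [(0.83, array([ 0.399, -0.016,  0.228]))]
```

View pics/end.png

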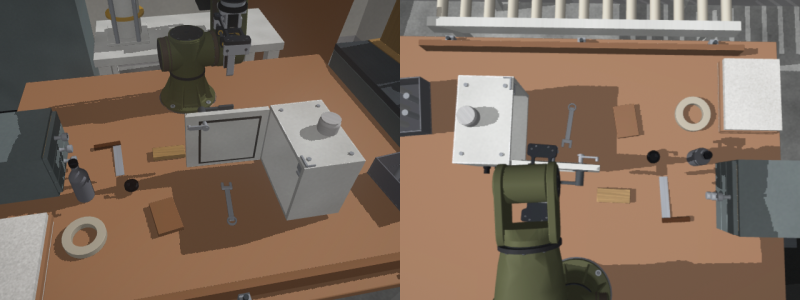

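The picture shows the door standing square, with its free edge at (187,135) in the left half. The gripper is clear above the paddle, and the other things are where they were, so I'm handing in.

```bash
python3 -c "
from station import ctrl
print(ctrl.hand_in())"
```

```text
the job is handed in; nothing more can be done
None
```

The enclosure door is open at about 92° (1.61 rad): the pawl let go at about 0.3 rad of paddle lift, I eased the paddle back to rest, drew the gripper clear and handed in at about 15 s; the final picture shows the other things where they were.

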